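# Refit the ball in a packing-bench ball roller

## Robot

A 6-joint arm with a two-finger parallel gripper is mounted at the origin on the work surface. World frame = base frame: x ahead of the robot, y to its left, z up, the work surface at z = 0. Lengths are in m, angles in rad, forces in N, time in s.
With the tool pointing down it reaches from about 0.425 to 0.95 m from the base axis. Payload 3.5 kg.
Tool frame: the origin (TCP) lies between the finger pads; the fingertips stand ahead of it and the grasp point (between the pads) lies 11 mm behind it (ctrl.tips_ahead is the z of the fingertips in the tool frame, in m); z points along the fingers, y is the line along which they close (so a half turn about z gives the same grasp; the last joint's range is limited). The gripper opens to 85 mm and grips with 20 to 120 N. Pads are 22 mm wide; open, the fingers measure 114 mm over their backs; the gripper's body (76 mm by 85 mm) begins 54 mm behind the grasp point. The pads swing forward as they close: fully open they stand 13 mm farther back than shut.
Start: joints at [-1.473, 0.286, 1.577, -0, 1.279, -0.15], TCP at [0.166, -0.654, 0.239] pointing down, gripper open.
Joint ranges: [-2.77, 2.77], [-0.9, 2.22], [0.21, 2.48], [-1.53, 4.67], [0.24, 2.81], [-2.84, 2.84]. Speed limits (rad/s): [2.79, 2.79, 3.14, 3.14, 3.14, 3.14].

## Interface

Orientations are given as a 3x3 rotation matrix whose columns are the frame's x, y, z axes.
In Python, from rig import ctrl, cams gives the robot as it stands.
- The arm moves only by the tool servo_tool, never from a script. Its argument "targets" is a list that holds one entry, the list of rows, each a list of 6 numbers: the shift along the tool's x, y, z in m, then the turn, a rotation vector about the tool's x, y, z in rad. A call has 1 to 8 rows; each row shifts and turns the commanded pose from where the row before left it, along the tool's axes as they then stand; what a row does not reach is not made up. A row lasts 1/10 s, in which the tool goes at most 50 mm and 8.59 degrees, less where a joint would pass 70% of its speed; a pose out of reach is approached as far as the arm can. A call is refused whole if a number of a shift passes 0.05 or a number of a turn 0.15, either way. A call with a gripper value outside its range is refused whole. "claw" is the finger opening in m, from 0 to 0.0854, set as the call begins (left out, the last holds). The fingers move at their own pace and stop on an object; the grip force is fixed at half the most. Time passes only in rows, so rows that do not move let the fingers close. It gives the time, the measured TCP pose, the force, the opening and the grip force at its end, in the units of the state.
- ctrl.get_obs(): the state, without advancing time (a new reading comes with each control period).
- cams.read_camera(name): name is "scene" or "top" or "wrist"; returns a dict with "image" (480x640x3 uint8, red, green, blue), "fx", "fy", "cx", "cy" (pixels), "k1" (the pictures are not rectified: a ray, as slopes to the right and down, at radius r is drawn at 1 + k1 r^2 times it, then the intrinsics apply), "R" (3x3) and "t" (3): a world point X has camera coordinates R X + t; the wrist camera has in their place "tool_from_camera" (4x4, takes a point from camera to tool coordinates, whose origin is the TCP and whose axes are the flange's). Camera axes: x right, y down, z forward; pixel columns grow to the right and rows downward; lengths in m; the calibration is good to about 2 mm. A picture is of the moment at which its call begins: read the wrist's pose just before it. There is no depth.
- ctrl.job_done(): hands the job in; it is judged then, once.
Trained networks look in the newest picture that a camera, given by its name, has taken for a name from the list of things; names that differ only in an ending like _2 or _b are one class to them, and where a whole thing is asked for, a point or a joint stands for the part that bears it (a point fixed in the world has none). Each returns a list of dicts, best first, with "confidence" (0 to 1); they miss things now and then, are a little off and sometimes report something else, mostly with a low value. They report only what shows in the picture. A call takes as long as a camera call. They do not tell look-alikes from the thing itself.
- cams.silhouettes(camera, label): "region" (480x640 bool, what is visible of it) and "rect" ([left, top, width, height] in pixels, round what is visible of it).
- cams.landmark_of(camera, label): "location" ([column, row] in pixels: a listed point, or the origin of a listed thing).
The state is a dict: "time": time; "joints": joint angles; "joint_vel": joint speeds; "joint_torque": joint torques, N m; "position": TCP position; "orientation": TCP orientation; "contact_force": force on the tool from outside, world axes, zero at the start; "torque": the same for the moment, N m; "grip_width": finger opening in m; "grasp_force": force on a finger pad.
Only numpy, scipy, OpenCV 4.12 (cv2) and the standard library are available. Lean on these libraries where they do the work, as an engineer would, in place of code of your own. Each camera call takes 0.05 s, during which the arm holds its last target. There are 200 camera calls.

## Task

One ball roller on the packing bench has lost its ball. Push the spare ball along the curved track until it drops into the open pocket at the track's exit, then lift it out there and set it in the empty roller cup, fully seated, and let go.

Things in the scene. Friction and masses are not known exactly. Their poses are not given: they have to be found in the camera images.
- ball_center (a point): Centre of the spare ball: smooth slippery white plastic, 50 mm, 80 g, rolls freely, 51 mm above the bench; starts in the track's straight tail (track frame y 120, x -40 to 5 mm), under a 42 mm wide slot between lips 68 to 71 mm above the bench, so it cannot be lifted there; closed fingers fit down the slot behind it. A like ball already sits in the other roller and stays.
- track: Fixed J-shaped metal channel. Origin: centre of the bend, on the bench; z up. Lane centre line in its frame, mm: closed tail end (-135,120), straight to (0,120), quarter circle of radius 120 about the origin to (120,0), straight to exit pocket (120,-30). Floor 26 up, inside width 53, walls 4 thick, 71 high; the lips and slot follow tail and bend. Walls and lips end at y = 0.
- exit (a point): Ball centre when in the exit pocket, 45 mm up; axes as the track's (ball arrives along -y: grip it along x). The pocket, 34 mm square and 6 deep in a neck 44 mm wide and 26 high, catches the ball once its centre is within 17 mm. The ball overhangs the neck on both sides: room for fingers there down to the bench. End stop 50 mm high, 26 mm beyond the centre.
- seat (a point): Ball centre when home in the empty roller, 46 mm above the bench on the roller's axis. The roller: fixed steel flange, 80 mm diameter, 6 thick, with an upright cup, 48 mm outer and 38 inner diameter, rim 30 mm above the bench. The ball rests on the rim, overhanging it slightly, and centres itself. A like roller that has its ball stands 120 mm or more away.
There are look-alikes about, which are no part of the job. There is more than one size of the part that bears seat; the job needs the smaller.

How it is judged:
On the way:
1. the ball lies in the exit pocket of the track (distance between ball_center and exit below 0.01 m), for 0.2 s.
At the end, for the whole second after the job is handed in: the ball sits at rest in the empty roller's cup, its centre within 10 mm of its home point (distance between ball_center and seat below 0.01 m and linear speed of ball below 0.03 m/s); the robot touches nothing.
It also fails if it takes over 64 s, if anything falls off the work surface, if the arm or the gripper's body presses on something with over 40 N, if the wrist force passes 120 N, or if a joint passes its speed limit or range.

## Working session

There is one attempt and no reset: what is moved stays moved. The work goes in short steps, Python scripts to look and compute and a tool call to move; the robot and the scene stay as the last step left them, time stands still between calls to the robot, and variables do not carry over. Pictures are saved under pics/ and viewed, at most 10 in all, crops included, and the job is handed in when it is done.

Besides the shell and the picture viewer there is one more tool, called after ">>>" as name([rows], argument=value, ...), one row to a line, values as JSON. servo_tool: Moves the arm, as the interface text tells. Its arguments: {"type":"object","properties":{"targets":{"type":"array","items":{"type":"array","items":{"type":"array","items":{"type":"number"}}}},"claw":{"type":"number"}},"required":["targets"]}

```bash
mkdir -p pics
cat > h.py <<'E'
import numpy as np, cv2
from rig import ctrl, cams
def shot(n,f=None):
    c=cams.read_camera(n)
    if f: cv2.imwrite('pics/'+f,c['image'][:,:,::-1])
    return c
def cam_RT(c,obs=None):
    if 'R' in c: return np.array(c['R']),np.array(c['t'])
    T=np.eye(4);T[:3,:3]=obs['orientation'];T[:3,3]=obs['position']
    M=np.linalg.inv(T@np.array(c['tool_from_camera']));return M[:3,:3],M[:3,3]
def ray(c,px,RT):
    d=(np.array(px,float)-[c['cx'],c['cy']])/[c['fx'],c['fy']]
    u=d.copy()
    for _ in range(30): u=d/(1+c['k1']*(u@u))
    R,t=RT;return -R.T@t, R.T@np.array([u[0],u[1],1])
def at_z(c,px,z,RT):
    o,d=ray(c,px,RT);return o+d*(z-o[2])/d[2]
def proj(c,X,RT):
    p=RT[0]@np.array(X)+RT[1];u=p[:2]/p[2];u=u*(1+c['k1']*(u@u))
    return u*[c['fx'],c['fy']]+[c['cx'],c['cy']]
E
python3 - <<'E'
from h import *
for n in('scene','top'):
    c=shot(n,n+'0.png');RT=cam_RT(c)
    print(n,'cam at',-RT[0].T@RT[1])
    for l,z in(('ball_center',.051),('track',0),('exit',.045),('seat',.046)):
        for d in cams.landmark_of(n,l): print(l,np.round(d['location'],1),round(d['confidence'],2),at_z(c,d['location'],z,RT).round(4))
E
```

```text
scene cam at [1.09676298 0.13289303 0.76544569]
ball_center [475.7 282. ] 0.97 [0.5639 0.259  0.051 ]
ball_center [372.9 323.7] 0.4 [0.706  0.1054 0.051 ]
exit [375.1 320.6] 0.88 [0.6958 0.1072 0.045 ]
seat [273.8 270.9] 0.85 [ 0.6605 -0.0919  0.046 ]
seat [214.  246.7] 0.55 [ 0.6483 -0.2184  0.046 ]
top cam at [ 0.532301   -0.01438152  1.05451401]
ball_center [170.4 241.5] 0.79 [0.5701 0.2531 0.051 ]
exit [256.3 166.2] 0.56 [0.7039 0.1098 0.045 ]
seat [445.2 205.3] 0.64 [ 0.6429 -0.2164  0.046 ]
seat [168.  241.5] 0.16 [0.5702 0.2586 0.046 ]
```

View pics/scene0.png

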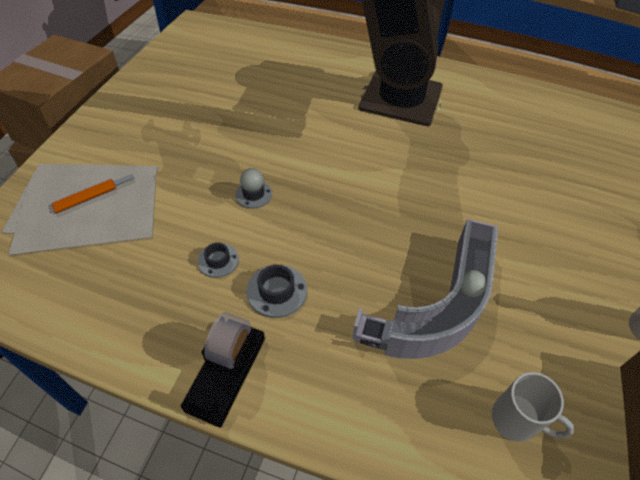

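View pics/top0.png

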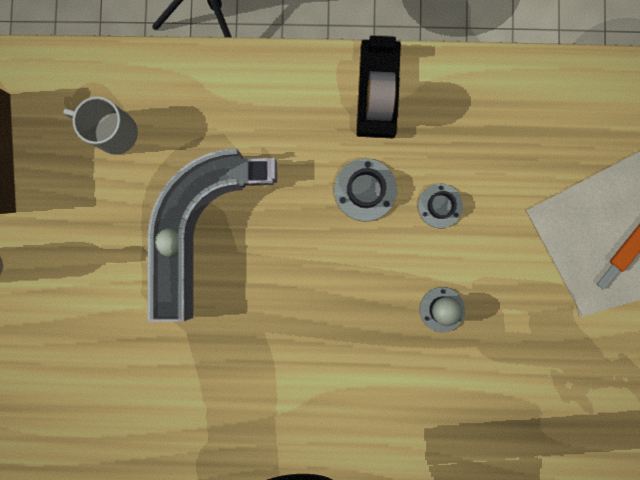

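The pictures show three roller-like cups: a filled roller (top 445,310), a small empty one (top 441,205; scene 217,258) and a large empty one (top 366,188; scene 276,285). The small empty one fits the job because its flange is the same size as the filled roller's. Next I confirm that in a crop and fit the track.

```bash
cat > fit.py <<'E'
from h import *
from scipy.optimize import minimize
def track_mask(c,RT,p,shape=(480,640)):
    x,y,a,e=p;R=np.array([[np.cos(a),-np.sin(a)],[np.sin(a),np.cos(a)]])
    m=np.zeros(shape,np.uint8)
    def prism(pts,h):
        P=[proj(c,[*(R@q+[x,y]),z],RT) for q in pts for z in(0,h)]
        cv2.fillConvexPoly(m,cv2.convexHull(np.round(np.array(P)*16).astype(np.int32)),1,cv2.LINE_8,4)
    w=.0305
    prism(np.array([[e,.12-w],[e,.12+w],[0,.12+w],[0,.12-w]]),.071)
    t=np.linspace(0,np.pi/2,13)
    for b,d in zip(t[:-1],t[1:]):
        prism(np.array([[r*np.sin(s),r*np.cos(s)] for s in(b,d) for r in(.12-w,.12+w)]),.071)
    prism(np.array([[.098,0],[.142,0],[.142,-.06],[.098,-.06]]),.026)
    prism(np.array([[.098,-.056],[.142,-.056],[.142,-.06],[.098,-.06]]),.05)
    return m
def disc_mask(c,RT,p,r=.04,h=.006):
    t=np.linspace(0,2*np.pi,40)
    P=[proj(c,[p[0]+r*np.cos(s),p[1]+r*np.sin(s),z],RT) for s in t for z in(0,h)]
    m=np.zeros((480,640),np.uint8);cv2.fillConvexPoly(m,cv2.convexHull(np.round(np.array(P)*16).astype(np.int32)),1,cv2.LINE_8,4);return m
E
python3 - <<'E'
from fit import *
V=[]
for n in('scene','top'):
    c=shot(n);RT=cam_RT(c)
    s=cams.silhouettes(n,'track');print(n,[(round(d['confidence'],2),d['rect']) for d in s])
    b=cams.silhouettes(n,'ball_center');
    s=s[0]['region'].astype(np.uint8)
    if b:
        print('ball',[(round(d['confidence'],2),d['rect']) for d in b]); 
    V.append((c,RT,s))
    for d in cams.silhouettes(n,'seat'): print('seat',round(d['confidence'],2),d['rect'])
def iou(p,v):
    m=track_mask(v[0],v[1],p)|0; s=v[2]; return (m&s).sum()/(m|s).sum()
def f(p,vs): return -sum(iou(p,v) for v in vs)
for vs in (V,V[:1],V[1:]):
    best=min((minimize(f,[.58,.14,a,-.137],args=(vs,),method='Nelder-Mead',options=dict(initial_simplex=np.array([.58,.14,a,-.137])+np.vstack([np.zeros(4),np.diag([.01,.01,.08,.01])]),xatol=1e-4,fatol=1e-5)) for a in(-.1,.05)),key=lambda r:r.fun)
    print(best.x.round(4),[round(iou(best.x,v),3) for v in V])
c=V[1][0]['image'][120:340,130:490,::-1]
cv2.imwrite('pics/crop.png',cv2.resize(c,(792,484),interpolation=cv2.INTER_CUBIC))
E
```

```text
scene [(0.82, [350.8, 221.5, 149.2, 136.4])]
ball [(0.96, [461.5, 269.6, 25.7, 27.7])]
seat 0.93 [197.1, 244.2, 41.2, 32.2]
seat 0.77 [246.6, 262.4, 61.8, 56.9]
top [(0.59, [146.4, 146.9, 133.8, 175.6]), (0.55, [157.6, 227.3, 20.9, 29.8])]
ball [(0.84, [154.7, 226.2, 24.7, 31.1])]
seat 0.93 [335.4, 159.6, 59.9, 62.1]
seat 0.64 [418.9, 183.4, 46.5, 47.5]
[ 0.5792  0.134   0.0254 -0.1397] [np.float64(0.903), np.float64(0.904)]
[ 0.579   0.1333  0.0277 -0.1388] [np.float64(0.908), np.float64(0.885)]
[ 0.5789  0.136   0.0323 -0.14  ] [np.float64(0.87), np.float64(0.923)]
```

View pics/crop.png

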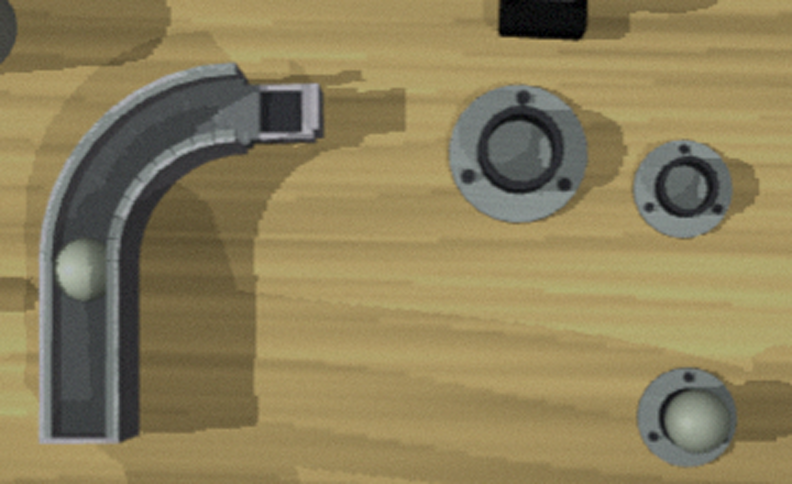

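The crop confirms it: the small empty cup, at crop (683,188), has the same flange size as the filled roller at (687,417). The one at (520,152) is the larger look-alike. The ball lies in the tail near the start of the bend.

Run:
```python
from fit import *
o=ctrl.get_obs();print(o['time'],o['position'],np.round(o['orientation'],3).tolist(),ctrl.tips_ahead,o['grip_width'],o['contact_force'])
V=[]
for n in('scene','top'):
    c=shot(n);RT=cam_RT(c)
    s=[d for d in cams.silhouettes(n,'seat') if d['rect'][2]<52 and d['confidence']>.4]
    print(n,[d['rect'] for d in s])
    V.append((c,RT,[d['region'].astype(np.uint8) for d in s if abs(d['rect'][0]-(197 if n=='scene' else 419))<8][0]))
def f(p,vs):
    r=0
    for v in vs:
        m=disc_mask(v[0],v[1],p)|disc_mask(v[0],v[1],p,.024,.03);r-=(m&v[2]).sum()/(m|v[2]).sum()
    return r
for vs in(V,V[:1],V[1:]):
    b=minimize(f,[.6395,-.211],args=(vs,),method='Nelder-Mead',options=dict(initial_simplex=[[.64,-.21],[.65,-.21],[.64,-.2]]));print(b.x.round(4),b.fun)
```

```text
0.9 [ 0.16555739 -0.65437432  0.23935626] [[0.969, 0.245, -0.0], [0.245, -0.969, -0.0], [-0.0, 0.0, -1.0]] 0.008 0.08543864644963749 [-0.59953841  0.08304473  0.11200732]
scene [[195.4, 239.5, 41.3, 38.8]]
top [[416.1, 183.8, 46.6, 47.2]]
[ 0.6479 -0.217 ] -1.8606057582722881
[ 0.6486 -0.2181] -0.9551386623164764
[ 0.6471 -0.2142] -0.9470198675496688
```

```bash
cat > plan.py <<'E'
from h import *
def axes(psi): c,s=np.cos(psi),np.sin(psi); return np.array([[c,s,0],[s,-c,0],[0,0,-1]])
def plan(wps,obs=None):
    """wps: list of (x,y,z,psi,nrows); prints rounded rows; simulates rounding"""
    o=obs or ctrl.get_obs();p=np.array(o['position']);O=np.array(o['orientation']);psi=np.arctan2(O[1,0],O[0,0])
    print('at',p.round(4),round(psi,4),'t',round(o['time'],2),'F',np.round(o['contact_force'],1),'w',round(o['grip_width'],4),'tilt',np.round(O[:,2],3))
    rows=[]
    for x,y,z,a,n in wps:
        for k in range(n,0,-1):
            tgt=p+(np.array([x,y,z])-p)/k;da=(np.angle(np.exp(1j*(a-psi))))/k
            s=(axes(psi).T@(tgt-p)).round(3);r=round(-da,3)
            assert abs(s).max()<=.05 and np.linalg.norm(s)<=.0501 and abs(r)<=.15,(s,r)
            p=p+axes(psi)@s;psi-=r;rows.append([*map(float,s),0,0,r])
    for i in range(0,len(rows),8): print('[['+','.join('['+','.join(f'{v:g}' for v in q)+']' for q in rows[i:i+8])+']]')
    print('end',p.round(4),round(psi,3))
E
cat > tr.py <<'E'
import numpy as np
X0,Y0,A=.579,.1345,.028
def T(u,v):
    return X0+u*np.cos(A)-v*np.sin(A), Y0+u*np.sin(A)+v*np.cos(A)
E
python3 - <<'E'
from plan import *
plan([(.58,-.217,.24,1.6,16)])
E
```

```text
at [ 0.1656 -0.6543  0.2393] 0.2478 t 1.1 F [-0.2 -0.  -0.3] w 0.0854 tilt [-0.  0. -1.]
[[[0.032,-0.02,-0,0,0,-0.085],[0.033,-0.017,-0,0,0,-0.084],[0.035,-0.015,-0,0,0,-0.085],[0.036,-0.012,-0,0,0,-0.084],[0.037,-0.008,-0,0,0,-0.085],[0.037,-0.005,-0,0,0,-0.084],[0.038,-0.002,-0,0,0,-0.085],[0.038,0.001,-0,0,0,-0.084]]]
[[[0.037,0.004,-0,0,0,-0.085],[0.037,0.007,-0,0,0,-0.084],[0.036,0.01,-0,0,0,-0.085],[0.035,0.014,-0,0,0,-0.084],[0.034,0.016,-0,0,0,-0.085],[0.032,0.019,-0,0,0,-0.084],[0.031,0.022,-0,0,0,-0.085],[0.029,0.024,-0.001,0,0,-0.084]]]
end [ 0.5796 -0.2166  0.2403] 1.6
```

>>> servo_tool([
  [[0.032,-0.02,0,0,0,-0.085],[0.033,-0.017,0,0,0,-0.084],[0.035,-0.015,0,0,0,-0.085],[0.036,-0.012,0,0,0,-0.084],[0.037,-0.008,0,0,0,-0.085],[0.037,-0.005,0,0,0,-0.084],[0.038,-0.002,0,0,0,-0.085],[0.038,0.001,0,0,0,-0.084]],
], claw=0)

```text
time: 1.9
position: [0.3747, -0.4342, 0.2396]
orientation: [[0.6, 0.8, 0.0], [0.8, -0.6, -0.0], [-0.0, 0.001, -1.0]]
contact_force: [0.4, 0.2, 0.1]
grip_width: 0.0001
grasp_force: 0.0
```

>>> servo_tool([
  [[0.037,0.004,0,0,0,-0.085],[0.037,0.007,0,0,0,-0.084],[0.036,0.01,0,0,0,-0.085],[0.035,0.014,0,0,0,-0.084],[0.034,0.016,0,0,0,-0.085],[0.032,0.019,0,0,0,-0.084],[0.031,0.022,0,0,0,-0.085],[0.029,0.024,0,0,0,-0.084]],
])

```text
time: 2.7
position: [0.5806, -0.2154, 0.2396]
orientation: [[-0.033, 0.999, 0.0], [0.999, 0.033, -0.0], [-0.0, 0.0, -1.0]]
contact_force: [0.2, -0.6, 0.4]
grip_width: 0.0001
grasp_force: 0.0
```

Run:
```python
from fit import *; from plan import *; from tr import *
o=ctrl.get_obs();c=shot('wrist','w1.png');RT=cam_RT(c,o)
print('cam',(-RT[0].T@RT[1]).round(3),'seat px',proj(c,[.648,-.217,.046],RT).round())
for d in cams.landmark_of('wrist','seat'): print(np.round(d['location'],1),round(d['confidence'],2),at_z(c,d['location'],.046,RT).round(4))
for d in cams.silhouettes('wrist','seat'):
    print(d['rect'],d['confidence']); s=d['region'].astype(np.uint8)
    def f(p):
        m=disc_mask(c,RT,p)|disc_mask(c,RT,p,.024,.03);return -(m&s).sum()/max(1,(m|s).sum())
    b=minimize(f,[.648,-.217],method='Nelder-Mead',options=dict(initial_simplex=[[.648,-.217],[.655,-.217],[.648,-.21]]));print(b.x.round(4),b.fun)
x,y=T(-.085,.12)
plan([(x,y,.24,np.pi/2+A,12)])
```

```text
cam [ 0.578 -0.14   0.373] seat px [396. 214.]
[394.1 217. ] 0.98 [ 0.6463 -0.2198  0.046 ]
[454.9  39.6] 0.8 [ 0.6813 -0.0813  0.046 ]
[345.6, 162.3, 84.2, 81.7] 0.9
[ 0.7429 -0.1912] 0.0
at [ 0.5806 -0.2149  0.2393] 1.603 t 2.85 F [-0.9  0.3  0.4] w -0.0002 tilt [-0. -0. -1.]
[[[0.039,-0.006,-0,0,0,0],[0.039,-0.006,-0,0,0,0],[0.039,-0.006,-0,0,0,0],[0.039,-0.006,-0,0,0,0],[0.039,-0.006,-0,0,0,0.001],[0.039,-0.006,-0,0,0,0],[0.039,-0.007,-0,0,0,0.001],[0.039,-0.006,-0,0,0,0]]]
[[[0.039,-0.007,-0,0,0,0.001],[0.04,-0.006,-0,0,0,0],[0.039,-0.007,-0,0,0,0.001],[0.04,-0.006,-0.001,0,0,0]]]
end [0.4911 0.2525 0.2403] 1.599<stdin>:8: RuntimeWarning: overflow encountered in scalar negative
```

>>> servo_tool([
  [[0.039,-0.006,0,0,0,0],[0.039,-0.006,0,0,0,0],[0.039,-0.006,0,0,0,0],[0.039,-0.006,0,0,0,0],[0.039,-0.006,0,0,0,0.001],[0.039,-0.006,0,0,0,0],[0.039,-0.007,0,0,0,0.001],[0.039,-0.006,0,0,0,0]],
])

```text
time: 3.65
position: [0.521, 0.0941, 0.2396]
orientation: [[-0.025, 1.0, 0.001], [1.0, 0.025, -0.0], [-0.0, 0.001, -1.0]]
contact_force: [0.8, 0.1, 0.0]
grip_width: -0.0
grasp_force: 0.0
```

>>> servo_tool([
  [[0.039,-0.007,0,0,0,0.001],[0.04,-0.006,0,0,0,0],[0.039,-0.007,0,0,0,0.001],[0.04,-0.006,0,0,0,0],[0,0,0,0,0,0]],
])

```text
time: 4.15
position: [0.4906, 0.2537, 0.2395]
orientation: [[-0.028, 1.0, 0.0], [1.0, 0.028, 0.001], [0.001, 0.0, -1.0]]
contact_force: [0.2, -0.4, 0.7]
grip_width: 0.0003
grasp_force: 0.0
```

Run:
```python
from fit import *; from plan import *; from tr import *
o=ctrl.get_obs();c=shot('wrist','w2.png');RT=cam_RT(c,o)
for d in cams.landmark_of('wrist','ball_center'): print('ball',np.round(d['location'],1),round(d['confidence'],2),at_z(c,d['location'],.051,RT).round(4))
x,y=T(-.085,.12);print('aim',x,y)
im=c['image'][:,:,::-1].copy()
def line(pts,h,col):
    P=np.array([proj(c,[*T(*q),h],RT) for q in pts]).round().astype(np.int32);cv2.polylines(im,[P],False,col,1)
t=np.linspace(0,np.pi/2,15)
for r,h,col in((.12-.021,.071,(0,255,0)),(.12+.021,.071,(0,255,0)),(.12-.0305,.071,(0,0,255)),(.12+.0305,.071,(0,0,255))):
    line([(-.135,r)]+[(r*np.sin(s),r*np.cos(s)) for s in t],h,col)
line([(.103,-.013),(.137,-.013),(.137,-.047),(.103,-.047),(.103,-.013)],.026,(255,0,0))
cv2.imwrite('pics/w2o.png',im)
plan([(x,y,.24,np.pi/2+A,1)])
```

```text
ball [411.4 211.9] 0.85 [0.569  0.2551 0.051 ]
aim 0.49067375684594017 0.2520732740476759
at [0.4915 0.2508 0.2393] 1.5962 t 4.25 F [ 0.2 -0.3  0.1] w 0.0002 tilt [ 0.    -0.001 -1.   ]
[[[0.001,-0.001,-0.001,0,0,-0.003]]]
end [0.4905 0.2518 0.2403] 1.599
```

View pics/w2o.png

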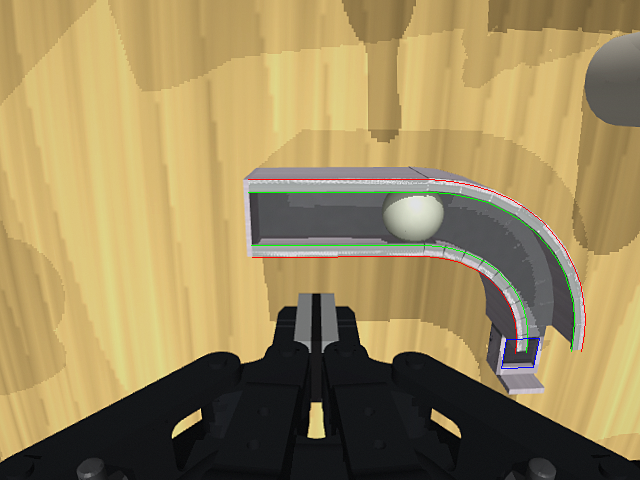

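Overlay agrees with the track to about 1 mm: slot edges at rows ~192/242, ball at (414,214), pocket at (521,353). Descending behind the ball.

Run:
```python
from plan import *; from tr import *
x,y=T(-.085,.12)
w=[(x,y,.05,np.pi/2+A,5)]
for u in (-.0425,0): w.append((*T(u,.12),.05,np.pi/2+A,4))
th=np.linspace(0,1.4,15)[1:]
for t in th: w.append((*T(.12*np.sin(t),.12*np.cos(t)),.05,np.pi/2+A-t,1))
plan(w)
```

```text
at [0.4915 0.2508 0.2393] 1.5962 t 4.25 F [ 0.2 -0.3  0.1] w 0.0002 tilt [ 0.    -0.001 -1.   ]
[[[0,-0,0.038,0,0,-0.001],[0,-0,0.038,0,0,-0],[0,-0,0.038,0,0,-0.001],[0.001,-0,0.038,0,0,-0],[0,-0.001,0.037,0,0,-0.001],[0,0.011,0,0,0,0],[0,0.011,0,0,0,0],[0,0.01,0,0,0,0]]]
[[[0,0.011,0,0,0,0],[0,0.011,0,0,0,0],[0,0.01,0,0,0,0],[0,0.011,0,0,0,0],[0,0.01,0,0,0,0],[-0,0.012,0,0,0,0.1],[-0.001,0.012,0,0,0,0.1],[-0.001,0.012,0,0,0,0.1]]]
[[[-0,0.012,0,0,0,0.1],[-0.001,0.012,0,0,0,0.1],[-0,0.012,0,0,0,0.1],[-0.001,0.012,0,0,0,0.1],[-0,0.012,0,0,0,0.1],[-0.001,0.012,0,0,0,0.1],[-0.001,0.012,0,0,0,0.1],[-0,0.012,0,0,0,0.1]]]
[[[-0.001,0.012,0,0,0,0.1],[-0,0.012,0,0,0,0.1],[-0.001,0.012,0,0,0,0.1]]]
end [0.6967 0.1582 0.0503] 0.199
```

>>> servo_tool([
  [[0,0,0.038,0,0,-0.001],[0,0,0.038,0,0,0],[0,0,0.038,0,0,-0.001],[0.001,0,0.038,0,0,0],[0,-0.001,0.037,0,0,-0.001],[0,0.011,0,0,0,0],[0,0.011,0,0,0,0],[0,0.01,0,0,0,0]],
])

```text
time: 5.05
position: [0.5263, 0.2528, 0.0533]
orientation: [[-0.027, 1.0, 0.005], [1.0, 0.027, 0.001], [0.001, 0.005, -1.0]]
contact_force: [0.2, -0.2, -0.2]
grip_width: -0.0
grasp_force: 0.0
```

>>> servo_tool([
  [[0,0.011,0,0,0,0],[0,0.011,0,0,0,0],[0,0.01,0,0,0,0],[0,0.011,0,0,0,0],[0,0.01,0,0,0,0],[0,0.012,0,0,0,0.1],[-0.001,0.012,0,0,0,0.1],[-0.001,0.012,0,0,0,0.1]],
])

```text
time: 5.85
position: [0.6118, 0.2501, 0.0501]
orientation: [[0.272, 0.962, -0.0], [0.962, -0.272, -0.0], [-0.0, -0.0, -1.0]]
contact_force: [0.4, 0.7, 0.8]
grip_width: -0.0001
grasp_force: 0.0
```

Run:
```python
from plan import *; from tr import *
c=shot('top');RT=cam_RT(c)
for d in cams.landmark_of('top','ball_center'): print(np.round(d['location']),round(d['confidence'],2),at_z(c,d['location'],.051,RT).round(4))
c=shot('scene','s3.png');RT=cam_RT(c)
for d in cams.landmark_of('scene','ball_center'): print(np.round(d['location']),round(d['confidence'],2),at_z(c,d['location'],.051,RT).round(4))
th=np.linspace(.3,1.4,12)[1:]
plan([(*T(.12*np.sin(t),.12*np.cos(t)),.05,np.pi/2+A-t,1) for t in th])
print(T(.12,-.03))
```

```text
[454. 318.] 0.68 [0.6508 0.2333 0.051 ]
at [0.611  0.2499 0.05  ] 1.3007 t 6.05 F [-0.3  0.4  0.5] w -0.0002 tilt [-0.001 -0.    -1.   ]
[[[-0,0.012,0,0,0,0.102],[-0.001,0.012,0,0,0,0.1],[-0.001,0.012,0,0,0,0.1],[-0,0.012,0,0,0,0.1],[-0.001,0.012,0,0,0,0.1],[-0,0.012,0,0,0,0.1],[-0.001,0.012,0,0,0,0.1],[-0,0.012,0,0,0,0.1]]]
[[[-0.001,0.012,0,0,0,0.1],[-0.001,0.012,0,0,0,0.1],[-0,0.012,0,0,0,0.1]]]
end [0.6969 0.1583 0.05  ] 0.199
(np.float64(0.6997928533175022), np.float64(0.10787132020891013))
```

>>> servo_tool([
  [[0,0.012,0,0,0,0.102],[-0.001,0.012,0,0,0,0.1],[-0.001,0.012,0,0,0,0.1],[0,0.012,0,0,0,0.1],[-0.001,0.012,0,0,0,0.1],[0,0.012,0,0,0,0.1],[-0.001,0.012,0,0,0,0.1],[0,0.012,0,0,0,0.1]],
])

```text
time: 6.85
position: [0.6842, 0.1922, 0.0501]
orientation: [[0.88, 0.475, -0.001], [0.475, -0.88, 0.0], [-0.001, -0.001, -1.0]]
contact_force: [-1.0, 0.4, 1.2]
grip_width: 0.0002
grasp_force: 0.3
```

>>> servo_tool([
  [[-0.001,0.012,0,0,0,0.1],[-0.001,0.01,0,0,0,0.1],[0,0,0,0,0,0],[0,0,0,0,0,0],[0,0,0,0,0,0]],
])

```text
time: 7.35
position: [0.692, 0.1721, 0.0502]
orientation: [[0.956, 0.295, -0.001], [0.295, -0.956, 0.0], [-0.0, -0.0, -1.0]]
contact_force: [0.8, -1.1, 0.3]
grip_width: -0.0004
grasp_force: 0.0
```

Run:
```python
from plan import *; from tr import *
print('pocket',T(.12,-.03))
for n in('scene','top'):
    c=shot(n,n+'4.png');RT=cam_RT(c)
    for d in cams.landmark_of(n,'ball_center'): print(n,np.round(d['location']),round(d['confidence'],2),at_z(c,d['location'],.045,RT).round(4))
plan([(.693,.16,.05,.2,1)])
```

```text
pocket (np.float64(0.6997928533175022), np.float64(0.10787132020891013))
scene [377. 324.] 0.94 [0.7005 0.1121 0.045 ]
top [257. 168.] 0.94 [0.7008 0.1081 0.045 ]
at [0.6923 0.172  0.0503] 0.2981 t 7.55 F [-0.3  0.5  0.2] w 0.0 tilt [-0.  0. -1.]
[[[-0.003,0.012,0,0,0,0.098]]]
end [0.693  0.1596 0.0503] 0.2
```

Run:
```python
from plan import *; from tr import *
o=ctrl.get_obs();p=o['position']
plan([(p[0],p[1],.175,.298,3),(*T(.12,-.03),.18,np.pi/2+A,11)])
```

```text
at [0.6923 0.172  0.0503] 0.2981 t 7.55 F [-0.3  0.5  0.2] w 0.0 tilt [-0.  0. -1.]
[[[0,0,-0.042,0,0,0],[0,0,-0.041,0,0,0],[0,0,-0.042,0,0,0],[-0.001,0.006,-0,0,0,-0.118],[-0.002,0.006,-0,0,0,-0.118],[-0.002,0.005,-0.001,0,0,-0.118],[-0.003,0.005,-0,0,0,-0.118],[-0.004,0.005,-0.001,0,0,-0.118]]]
[[[-0.004,0.004,-0,0,0,-0.118],[-0.004,0.004,-0.001,0,0,-0.119],[-0.005,0.003,-0,0,0,-0.118],[-0.005,0.002,-0.001,0,0,-0.119],[-0.006,0.002,-0,0,0,-0.118],[-0.006,0.001,-0.001,0,0,-0.119]]]
end [0.6996 0.1075 0.1803] 1.599
```

>>> servo_tool([
  [[0,0,-0.042,0,0,0],[0,0,-0.041,0,0,0],[0,0,-0.042,0,0,0],[-0.001,0.006,0,0,0,-0.118],[-0.002,0.006,0,0,0,-0.118],[-0.002,0.005,-0.001,0,0,-0.118],[-0.003,0.005,0,0,0,-0.118],[-0.004,0.005,-0.001,0,0,-0.118]],
])

```text
time: 8.35
position: [0.6958, 0.1417, 0.1772]
orientation: [[0.627, 0.779, -0.0], [0.779, -0.627, 0.0], [-0.0, -0.0, -1.0]]
contact_force: [0.4, -0.2, 0.6]
grip_width: -0.0002
grasp_force: 0.0
```

>>> servo_tool([
  [[-0.004,0.004,0,0,0,-0.118],[-0.004,0.004,-0.001,0,0,-0.119],[-0.005,0.003,0,0,0,-0.118],[-0.005,0.002,-0.001,0,0,-0.119],[-0.006,0.002,0,0,0,-0.118],[-0.006,0.001,-0.001,0,0,-0.119],[0,0,0,0,0,0],[0,0,0,0,0,0]],
], claw=0.0854)

```text
time: 9.15
position: [0.6997, 0.1072, 0.1803]
orientation: [[-0.025, 1.0, -0.0], [1.0, 0.025, 0.0], [0.0, -0.0, -1.0]]
contact_force: [-0.3, 0.1, 0.6]
grip_width: 0.0851
grasp_force: 0.0
```

Run:
```python
from plan import *; from tr import *
o=ctrl.get_obs();c=shot('wrist','w5.png');RT=cam_RT(c,o)
print('exp px',proj(c,[*T(.12,-.03),.045],RT).round())
for d in cams.landmark_of('wrist','ball_center')+cams.silhouettes('wrist','ball_center'):
    px=d.get('location') 
    if px is None: r=d['rect'];px=[r[0]+r[2]/2,r[1]+r[3]/2];print(r)
    print(np.round(px,1),round(d['confidence'],2),at_z(c,px,.045,RT).round(4))
plan([(*T(.12,-.03),.034,np.pi/2+A,6)],o)
```

```text
exp px [315. 228.]
[316.3 222.5] 0.7 [0.7004 0.1114 0.045 ]
[280.7, 188.0, 72.1, 73.6]
[316.8 224.8] 0.7 [0.7008 0.1098 0.045 ]
at [0.6997 0.1072 0.1803] 1.5955 t 9.15 F [-0.3  0.1  0.6] w 0.0851 tilt [-0.  0. -1.]
[[[0,0,0.024,0,0,-0.001],[0,0,0.024,0,0,-0],[0,0,0.025,0,0,-0.001],[0,0,0.024,0,0,-0],[0,0,0.025,0,0,-0.001],[0.001,0,0.024,0,0,-0]]]
end [0.6997 0.1082 0.0343] 1.599
```

View pics/w5.png

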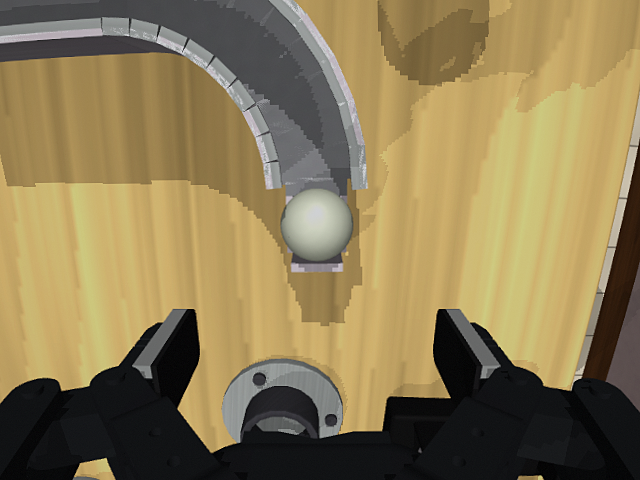

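Ball sits in the pocket at (316,225), as expected. Descend and grip.

>>> servo_tool([
  [[0,0,0.024,0,0,-0.001],[0,0.001,0.024,0,0,0],[0.001,0,0.025,0,0,-0.001],[0,0,0.025,0,0,0],[0,0,0.025,0,0,-0.001],[0.001,0,0.025,0,0,0],[0,0,0,0,0,0]],
])

```text
time: 10.0
position: [0.6971, 0.1093, 0.0272]
orientation: [[-0.03, 1.0, -0.009], [1.0, 0.03, -0.0], [0.0, -0.009, -1.0]]
contact_force: [-0.4, -0.3, 0.2]
grip_width: 0.0849
grasp_force: 0.0
```

>>> servo_tool([
  [[0,0,0,0,0,0],[0,0,0,0,0,0],[0,0,0,0,0,0],[0,0,0,0,0,0],[0,0,0,0,0,0],[0,0,0,0,0,0]],
], claw=0.045)

```text
time: 10.6
position: [0.7019, 0.109, 0.035]
orientation: [[-0.03, 1.0, 0.003], [1.0, 0.03, 0.0], [0.0, 0.003, -1.0]]
contact_force: [-2.8, 0.2, 6.3]
grip_width: 0.0477
grasp_force: 61.1
```

>>> servo_tool([
  [[0,0,-0.005,0,0,0],[0,0,-0.01,0,0,0],[0,0,-0.015,0,0,0],[0,0,0,0,0,0],[0,0,0,0,0,0]],
])

```text
time: 11.1
position: [0.7014, 0.109, 0.0636]
orientation: [[-0.03, 1.0, 0.002], [1.0, 0.03, 0.0], [-0.0, 0.002, -1.0]]
contact_force: [-0.0, -0.3, -1.3]
grip_width: 0.0479
grasp_force: 61.7
```

Run:
```python
from plan import *
o=ctrl.get_obs();c=shot('wrist','w6.png');RT=cam_RT(c,o)
for d in cams.silhouettes('wrist','ball_center'): print(d['rect'],d['confidence'])
T=np.array(o['orientation'])
for h in(0,.011,.016): print(h,proj(c,np.array(o['position'])-T[:,2]*h,RT))
plan([(*o['position'],0,1)] if 0 else [],o)
```

```text
[244.8, 264.1, 142.8, 152.4] 0.86
0 [315.00892941 327.54938439]
0.011 [315.00112513 343.51515327]
0.016 [314.99727424 351.56754594]
at [0.7014 0.109  0.0636] 1.6008 t 11.1 F [-0.  -0.3 -1.3] w 0.0479 tilt [ 0.002  0.    -1.   ]
end [0.7014 0.109  0.0636] 1.601
```

View pics/w6.png

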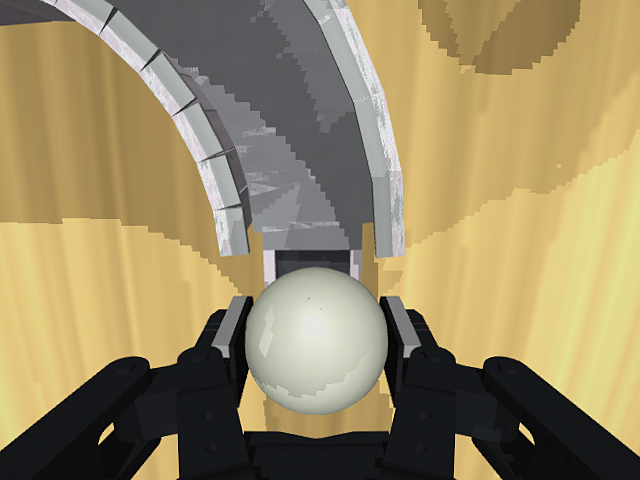

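Run:
```python
from plan import *
p=ctrl.get_obs()['position']
plan([(p[0],p[1],.16,1.6,3),(.6475,-.2178,.16,1.6,10)])
```

```text
at [0.7004 0.1089 0.062 ] 1.6007 t 11.2 F [-0.5  0.3 -0.9] w 0.0473 tilt [-0.001 -0.    -1.   ]
[[[0,0,-0.033,0,0,0],[0,0,-0.032,0,0,0],[0,0,-0.033,0,0,0.001],[-0.033,-0.006,0,0,0,-0],[-0.032,-0.006,0,0,0,-0],[-0.033,-0.006,0,0,0,-0],[-0.032,-0.006,0,0,0,-0],[-0.033,-0.006,0,0,0,-0]]]
[[[-0.032,-0.006,0,0,0,-0],[-0.033,-0.007,0,0,0,-0],[-0.032,-0.006,0,0,0,-0],[-0.033,-0.007,0,0,0,-0],[-0.032,-0.006,0,0,0,-0]]]
end [ 0.6478 -0.2177  0.16  ] 1.6
```

>>> servo_tool([
  [[0,0,-0.02,0,0,0],[0,0,-0.032,0,0,0],[0,0,-0.03,0,0,0.001],[0,0,-0.016,0,0,0],[-0.012,-0.002,0,0,0,0],[-0.024,-0.005,0,0,0,0],[-0.035,-0.007,0,0,0,0],[-0.035,-0.007,0,0,0,0]],
])

```text
time: 12.0
position: [0.6809, 0.0011, 0.1572]
orientation: [[-0.03, 1.0, -0.005], [1.0, 0.03, 0.0], [0.0, -0.005, -1.0]]
contact_force: [0.4, -0.5, -1.9]
grip_width: 0.0477
grasp_force: 61.8
```

>>> servo_tool([
  [[-0.035,-0.007,0,0,0,0],[-0.035,-0.007,0,0,0,0],[-0.035,-0.007,0,0,0,0],[-0.035,-0.006,0,0,0,0],[-0.035,-0.006,0,0,0,0],[-0.028,-0.005,0,0,0,0],[-0.016,-0.003,0,0,0,0],[0,0,0,0,0,0]],
])

```text
time: 12.8
position: [0.6467, -0.2197, 0.1583]
orientation: [[-0.026, 1.0, -0.003], [1.0, 0.026, 0.001], [0.001, -0.003, -1.0]]
contact_force: [0.2, -0.2, -1.3]
grip_width: 0.0478
grasp_force: 61.8
```

Run:
```python
from plan import *
o=ctrl.get_obs()
plan([(.6475,-.2178,.05,1.6,6)],o)
c=shot('scene');RT=cam_RT(c);g=np.array(o['position'])+[0,0,.010]
print('exp',proj(c,g,RT),[(np.round(d['location']),round(d['confidence'],2)) for d in cams.landmark_of('scene','ball_center')])
for d in cams.landmark_of('scene','seat'): print(np.round(d['location'],1),d['confidence'],at_z(c,d['location'],.046,RT).round(4))
c=shot('wrist');RT=cam_RT(c,o);print('w',[d['rect'] for d in cams.silhouettes('wrist','ball_center')])
```

```text
at [ 0.6467 -0.2197  0.1583] 1.5966 t 12.8 F [ 0.2 -0.2 -1.3] w 0.0478 tilt [-0.003  0.001 -1.   ]
[[[0,0,0.018,0,0,-0.001],[0,0,0.018,0,0,-0],[0,0,0.018,0,0,-0.001],[0.001,0,0.018,0,0,-0],[0,0,0.018,0,0,-0.001],[0.001,0.001,0.018,0,0,-0]]]
end [ 0.6476 -0.2177  0.0503] 1.6
exp [202.55070281 201.97521391] [(array([206., 202.]), 0.86)]
[213.  245.8] 0.87 [ 0.6471 -0.2212  0.046 ]
[275.7 273.6] 0.61 [ 0.6648 -0.0864  0.046 ]
w [[246.2, 266.2, 141.5, 150.1]]
```

>>> servo_tool([
  [[0,0,0.012,0,0,0],[0,0,0.022,0,0,0],[0,0,0.026,0,0,0],[0,0,0.024,0,0,0],[0,0,0.016,0,0,0],[0,0,0.01,0,0,0],[0,0,0,0,0,0],[0,0,0,0,0,0]],
])

```text
time: 13.85
position: [0.6488, -0.2178, 0.0511]
orientation: [[-0.029, 1.0, 0.001], [1.0, 0.029, -0.001], [-0.001, 0.001, -1.0]]
contact_force: [0.2, -0.2, -0.9]
grip_width: 0.0478
grasp_force: 61.8
```

Run:
```python
from plan import *
o=ctrl.get_obs()
plan([(.6475,-.2185,.04,1.6,3)],o)
c=shot('scene');RT=cam_RT(c);g=np.array(o['position'])+[0,0,.010]
im=c['image'][160:310,120:320,::-1];cv2.imwrite('pics/s7.png',cv2.resize(im,(800,600),interpolation=cv2.INTER_CUBIC))
print('exp',proj(c,g,RT),[(np.round(d['location']),round(d['confidence'],2)) for d in cams.landmark_of('scene','ball_center')])
```

```text
at [ 0.6488 -0.2178  0.0511] 1.6 t 13.85 F [ 0.2 -0.2 -0.9] w 0.0478 tilt [ 0.001 -0.001 -1.   ]
[[[-0,-0,0.004,0,0,0],[-0,-0.001,0.004,0,0,0],[-0.001,-0,0.003,0,0,0]]]
end [ 0.6478 -0.2189  0.0401] 1.6
exp [212.90501734 242.06568296] [(array([214., 243.]), 0.78)]
```

View pics/s7.png

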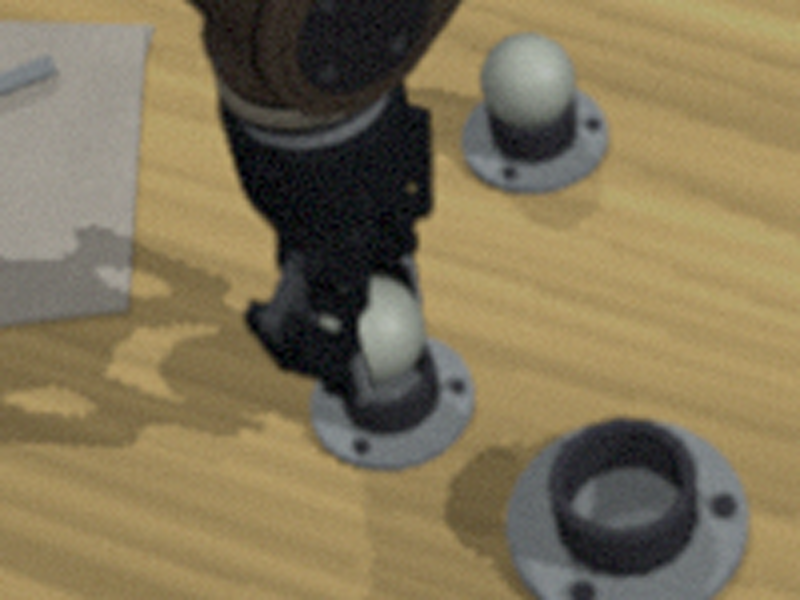

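The held ball at crop (392,330) is over the small cup at (392,390). Lowering gently.

>>> servo_tool([
  [[0,0,0.004,0,0,0],[-0.001,-0.001,0.004,0,0,0],[0,0,0.004,0,0,0],[0,0,0.001,0,0,0],[0,0,0,0,0,0],[0,0,0,0,0,0]],
])

```text
time: 14.55
position: [0.6472, -0.2184, 0.0375]
orientation: [[-0.029, 1.0, -0.0], [1.0, 0.029, 0.0], [0.0, -0.0, -1.0]]
contact_force: [-0.7, 2.2, 1.7]
grip_width: 0.0476
grasp_force: 62.0
```

>>> servo_tool([
  [[0.001,0,0,0,0,0],[0,0,0.001,0,0,0],[0,0,0,0,0,0],[0,0,0,0,0,0]],
])

```text
time: 14.95
position: [0.6474, -0.2177, 0.0368]
orientation: [[-0.029, 1.0, 0.001], [1.0, 0.029, -0.0], [-0.0, 0.001, -1.0]]
contact_force: [0.6, 2.5, 3.1]
grip_width: 0.0476
grasp_force: 61.9
```

>>> servo_tool([
  [[0.001,0,0,0,0,0],[0,0,0,0,0,0],[0,0,0,0,0,0],[0,0,0,0,0,0],[0,0,0,0,0,0],[0,0,0,0,0,0]],
], claw=0.08)

```text
time: 15.55
position: [0.6471, -0.2168, 0.0362]
orientation: [[-0.029, 1.0, -0.0], [1.0, 0.029, -0.0], [-0.0, -0.0, -1.0]]
contact_force: [-0.2, -0.7, 0.2]
grip_width: 0.08
grasp_force: 0.0
```

>>> servo_tool([
  [[0,0,-0.01,0,0,0],[0,0,-0.02,0,0,0],[0,0,-0.03,0,0,0],[0,0,-0.04,0,0,0],[0,0,-0.04,0,0,0],[0,0,0,0,0,0],[0,0,0,0,0,0]],
])

```text
time: 16.25
position: [0.648, -0.2171, 0.1792]
orientation: [[-0.029, 1.0, 0.004], [1.0, 0.029, -0.002], [-0.002, 0.004, -1.0]]
contact_force: [-0.7, -0.5, -0.8]
grip_width: 0.0798
grasp_force: 0.0
```

Run:
```python
from plan import *
o=ctrl.get_obs();print(o['contact_force'],o['time'],o['grip_width'])
c=shot('scene');RT=cam_RT(c)
im=c['image'][160:310,120:320,::-1];cv2.imwrite('pics/s8.png',cv2.resize(im,(800,600),interpolation=cv2.INTER_CUBIC))
for d in cams.landmark_of('scene','ball_center'): print(np.round(d['location']),round(d['confidence'],2),at_z(c,d['location'],.046,RT).round(4))
c=shot('wrist');RT=cam_RT(c,o)
for d in cams.landmark_of('wrist','ball_center')+cams.landmark_of('wrist','seat'): print(np.round(d['location']),round(d['confidence'],2),at_z(c,d['location'],.046,RT).round(4))
```

```text
[-0.71751744 -0.52831901 -0.75546062] 16.25 0.07982909277938065
[215. 245.] 0.78 [ 0.644  -0.2189  0.046 ]
[316. 233.] 0.9 [ 0.6495 -0.2199  0.046 ]
[371.  10.] 0.95 [ 0.6781 -0.08    0.046 ]
```

View pics/s8.png

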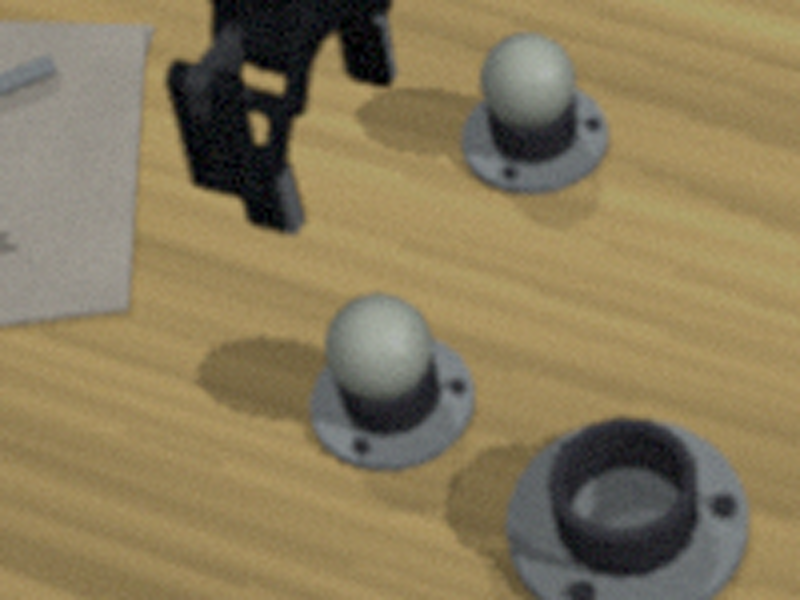

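The ball at crop (380,345) sits in the cup just as the other roller's ball does, and the gripper is clear.

```bash
python3 -c "
from rig import ctrl
print(ctrl.job_done())"
```

```text
the job is handed in; nothing more can be done
None
```

The spare ball was pushed through the track into the exit pocket, set in the small empty roller cup and released with the gripper clear; I handed the job in at about 16 s, and no verdict was returned.

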